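# Clear the work station and index the die table

### The job

First put the wood offcut that lies on the work station of the round indexing table (the station in front of the lock bolt with the red knob) into the blue scrap bin. Then draw the lock bolt fully out, turn the table one position, whichever way brings the brass die block to the work station, let it click into place, and push the bolt fully home again. Leave the two die blocks lying in their nests, and do not disturb the jar, the hammer or the roll of tape.

Things in the scene. Friction and masses are not known exactly. Their poses are not given: they have to be found in the camera images.
- turret: fixed grey base of the round indexing table, 37 mm high; origin on the bench on the dial's axis, z up. Its -y side (towards the work station and lock bolt) has a tongue 75 mm wide reaching 255 mm from the axis; on it the bolt's red-topped guide, 43 mm wide, 81 mm high, stands 150 to 176 mm from the axis
- dial_top (a point): centre of the dial's top face, 50 mm above the bench, turning with the dial. Aluminium dial, 280 mm across, four nests (48 x 83 mm inside, 5 mm rims, long side radial) centred 80 mm from the axis, at the base's -y (work station), +x, +y, -x when clicked in. At the edge each nest has two lugs, 20 mm high, between which the bolt locks
- dial (a joint): angle of the dial in rad, 0 at the start, growing counter-clockwise seen from above; spring detents every pi/2 pull it into place from within about 0.7 rad; takes 2 to 6 N at a peg; it cannot turn while the bolt is home
- bolt (a joint): travel of the lock bolt in m: 0 fully home (dial locked), 0.026 fully drawn out, away from the dial's axis along the base's -y; it stays where it is left (friction about 1.5 N)
- bolt_knob (a point): top centre of the bolt's upright red knob (round, 18 mm diameter, 56 mm tall, top 123 mm above the bench, collar 22 mm wide below 69 mm); 200 mm from the dial's axis when home
- work_point (a point): fixed point at the work station: centre of the nest's floor there, 50 mm above the bench, 80 mm from the dial's axis
- peg0 (a point): top centre of one of the four upright turning pegs on the dial (18 mm diameter, 78 mm tall, steel with black tip, top 128 mm above the bench, 105 mm from the dial's axis, midway between two stations)
- peg1 (a point): top centre of one of the four upright turning pegs on the dial (18 mm diameter, 78 mm tall, steel with black tip, top 128 mm above the bench, 105 mm from the dial's axis, midway between two stations)
- peg2 (a point): top centre of one of the four upright turning pegs on the dial (18 mm diameter, 78 mm tall, steel with black tip, top 128 mm above the bench, 105 mm from the dial's axis, midway between two stations)
- peg3 (a point): top centre of one of the four upright turning pegs on the dial (18 mm diameter, 78 mm tall, steel with black tip, top 128 mm above the bench, 105 mm from the dial's axis, midway between two stations)
- offcut: brown wood offcut, 34 x 78 mm, 22 mm high with a raised middle part 50 mm long up to 35 mm high; origin at the centre of its underside, long side along its y; about 60 g; lies on the work station
- brass_die: brass die block (yellow metal) with three round marks on top, 36 x 70 x 28 mm high, origin at the centre of its underside, long side along its y; lies in the nest left or right of the work station
- steel_die: steel die block (grey), same size and origin as the brass one; lies in the nest on the other side
- bin: blue open scrap bin, fixed, 170 x 170 mm, 80 mm high, walls 5 mm; origin at the centre of its underside
- jar: bystander: green glass jar, 66 mm diameter, 85 mm high; origin at the centre of its underside
- hammer: bystander: hammer 220 mm long lying on the bench; origin under its middle, handle towards its -x
- tape: bystander: orange roll of tape lying flat, 90 mm diameter, 30 mm high; origin at the centre of its underside
Things that resemble listed ones, but are neither listed nor needed, are in the scene too. What is shaped like the offcut but pink is not meant.

How it is judged:
On the way, in this order (a step that is already met when the one before it is completed fails the run):
1. the wood offcut lies in the scrap bin, let go (x of offcut in the frame of bin between -0.08 and 0.08 m and y of offcut in the frame of bin between -0.08 and 0.08 m and z of offcut in the frame of bin below 0.065 m and linear speed of offcut below 0.05 m/s and contact force between the fingers and offcut below 0.1 N), for 0.2 s.
2. the lock bolt is drawn out (20 mm or more) (value of joint bolt above 0.02 m), for 0.1 s.
3. the dial has clicked in one position on, with the brass die block at the work station ((value of joint dial between 1.5108 and 1.6308 rad or value of joint dial between -1.6308 and -1.5108 rad) and horizontal distance between brass_die and work_point below 0.02 m and value of joint bolt above 0.02 m), for 0.2 s.
4. the bolt is home again (within 4 mm) (value of joint bolt below 0.004 m and (value of joint dial between 1.5108 and 1.6308 rad or value of joint dial between -1.6308 and -1.5108 rad)), for 0.2 s.
At the end, for the whole second after the job is handed in: the offcut rests in the bin; the dial is one position (pi/2, within 0.06 rad) from its start with the brass die block within 20 mm of the work point; the bolt is within 4 mm of home; both die blocks lie flat in their nests; all is at rest (all of step 4 and x of offcut in the frame of bin between -0.08 and 0.08 m and y of offcut in the frame of bin between -0.08 and 0.08 m and z of offcut in the frame of bin below 0.065 m and horizontal distance between brass_die and work_point below 0.02 m and linear speed of offcut below 0.05 m/s and linear speed of brass_die below 0.02 m/s and height (world z) of brass_die between 0.042 and 0.058 m and height (world z) of steel_die between 0.042 and 0.058 m); the robot touches nothing.
It fails at once if the dial is turned clearly more than one position (over 2.2 rad) from its start (value of joint dial above 2.2 rad or value of joint dial below -2.2 rad).
It fails at once if a die block is lifted or knocked out of its nest (height (world z) of any of brass_die, steel_die above 0.065 m or height (world z) of any of brass_die, steel_die below 0.04 m).
It fails at once if the jar, hammer or tape is moved more than 30 mm (distance of any of jar, hammer, tape from where it was at the start of the episode above 0.03 m).
It also fails if it takes over 72 s, if anything falls off the work surface, if the arm or the gripper's body presses on something with over 40 N, if the wrist force passes 120 N, or if a joint passes its speed limit or range.

### The arm

A 7-joint arm with a two-finger parallel gripper is mounted at the origin on the work surface. World frame = base frame: x ahead of the robot, y to its left, z up, the work surface at z = 0. Lengths are in m, angles in rad, forces in N, time in s.
With the tool pointing down it reaches from about 0.4 to 0.85 m from the base axis. Payload 6.9 kg.
Tool frame: the origin (TCP) lies midway between the tips of the shut fingers; the grasp point (between the pads) lies 19 mm behind it; z points along the fingers, y is the line along which they close (so a half turn about z gives the same grasp; the last joint's range is limited). The gripper opens to 85 mm and grips with 20 to 120 N. Pads are 22 mm wide; open, the fingers measure 114 mm over their backs; the gripper's body (76 mm by 85 mm) begins 54 mm behind the grasp point. The pads swing forward as they close: fully open they stand 13 mm farther back than shut.
Start: joints at [-1.192, 0.507, -0.238, 1.5, 0.126, 1.149, -0.155], TCP at [0.168, 0.602, 0.231] pointing down, gripper open.
Joint ranges: [-3.08, 3.08], [-0.24, 2.05], [-1.43, 1.35], [0, 2.5], [-1.52, 4.66], [0.17, 1.96], [-2.89, 2.89]. Speed limits (rad/s): [2.39, 2.39, 3.14, 3.14, 3.14, 3.14, 3.14].

### API

Orientations are given as a unit quaternion [w, x, y, z].
In Python, from bench import env, grab_frame, camera_info gives the robot as it stands. The module is installed in compiled form; this text tells all that it offers.
- The arm moves only by the shell command python3 -m jog 'ROWS'. ROWS is JSON, a list of rows, each a list of 3 entries, a list of its own where there are three numbers: the shift along the world's x, y, z as a fraction of full scale, then the turn, a rotation vector about the world's x, y, z as a fraction of full scale, then the opening, from 0 (shut) to 1 (fully open). A call has 1 to 20 rows; each row is the pose to reach, as a shift and turn from the pose commanded when the call began; what a row does not reach only later rows make up. Full scale, the value 1, is 0.6 m for a shift and 120 degrees for a turn. A row lasts 1/10 s, in which the tool goes at most 50 mm and 8.59 degrees, less where a joint would pass 70% of its speed; a pose out of reach is approached as far as the arm can. A call with a number of a shift or a turn outside -1 to 1 is refused whole. A call with a gripper value outside its range is refused whole. The fingers move at their own pace and stop on an object; the grip force is fixed at half the most. Time passes only in rows, so rows that repeat a pose let the fingers close. It gives the time, the measured TCP pose, the force, the opening and the grip force at its end, in the units of the state.
- env.observe(): the state, without advancing time (a new reading comes with each control period).
- grab_frame(name): name is "side" or "top" or "wrist"; returns (picture, depth): 400x640x3 uint8, blue, green, red; 400x640 float32, m along the optical axis (not along the pixel's ray), 0 where there is no reading.
- camera_info(name): a dict with "mtx" (3x3 intrinsics, pixels), "k1" (the pictures are not rectified: a ray, as slopes to the right and down, at radius r is drawn at 1 + k1 r^2 times it, then the intrinsics apply), "pose" (4x4, takes a point from camera to world coordinates). Camera axes: x right, y down, z forward; pixel columns grow to the right and rows downward; lengths in m; the calibration is good to about 2 mm. A picture is of the moment at which its call begins: read the wrist's pose just before it. camera_info takes no time and is no camera call; for the wrist camera it gives the pose at the moment of the call.
- env.job_done(): hands the job in; it is judged then, once.
The state is a dict: "time_s": time; "joint_positions": joint angles; "qd": joint speeds; "effort": joint torques, N m; "tool_pos": TCP position; "orientation": TCP orientation; "contact_force": force on the tool from outside, world axes, zero at the start; "wrist_torque": the same for the moment, N m; "gripper_width": finger opening in m; "grip_force": force on a finger pad.
Only numpy, scipy, OpenCV 4.12 (cv2) and the standard library are available. Lean on these libraries where they do the work, as an engineer would, in place of code of your own. Each camera call takes 0.05 s, during which the arm holds its last target. There are 200 camera calls.

## Working session

There is one attempt and no reset: what is moved stays moved. The work goes in short steps, Python scripts to look and compute and a shell command to move; the robot and the scene stay as the last step left them, time stands still between calls to the robot, and variables do not carry over. Pictures are saved under pics/ and viewed, at most 10 in all, crops included, and the job is handed in when it is done.

```bash
mkdir -p pics
cat > h.py <<'E'
import numpy as np, cv2
from bench import env, grab_frame, camera_info
def load(n):
    d=np.load(f'pics/{n}.npz'); return d['img'],d['dep'],d['mtx'],float(d['k1']),d['pose']
def snap(cam,n):
    ci=camera_info(cam); img,dep=grab_frame(cam)
    cv2.imwrite(f'pics/{n}.png',img)
    np.savez(f'pics/{n}.npz',img=img,dep=dep,mtx=ci['mtx'],k1=ci['k1'],pose=ci['pose'])
def ray(n,u,v):
    _,_,K,k1,P=load(n)
    K=np.array(K);d=cv2.undistortPoints(np.array([[[u,v]]],float),K,np.array([k1,0,0,0.]))[0,0]
    return P[:3,3],P[:3,:3]@np.array([d[0],d[1],1])
def pt(n,u,v):  # from depth
    o,d=ray(n,u,v); dep=load(n)[1]; w=dep[int(v)-1:int(v)+2,int(u)-1:int(u)+2]; w=w[w>0]
    return o+d*np.median(w) if len(w) else None
def atz(n,u,v,z):
    o,d=ray(n,u,v); return o+d*(z-o[2])/d[2]
def tri(a,b):  # each (name,u,v)
    o1,d1=ray(*a);o2,d2=ray(*b)
    s=np.linalg.lstsq(np.c_[d1,-d2],o2-o1,rcond=None)[0]
    p,q=o1+s[0]*d1,o2+s[1]*d2
    return (p+q)/2,np.linalg.norm(p-q)
E
python3 - <<'E'
from h import *
snap('top','top0');snap('side','side0')
o=env.observe();print(o['tool_pos'],o['orientation'],o['gripper_width'],o['time_s'])
for c in('top','side','wrist'):print(c,np.round(camera_info(c)['pose'],3).tolist())
E
```

```text
[0.16835639 0.6014222  0.23049945] [-1.00147908e-04  1.36001471e-01  9.90708297e-01 -8.12420850e-04] 0.08502382832314243 0.1
top [[0.017, -0.985, 0.17, 0.324], [-1.0, -0.017, -0.002, -0.079], [0.005, -0.17, -0.985, 1.562], [0.0, 0.0, 0.0, 1.0]]
side [[0.997, -0.06, 0.042, 0.491], [-0.069, -0.592, 0.803, -1.133], [-0.023, -0.804, -0.594, 0.879], [0.0, 0.0, 0.0, 1.0]]
wrist [[0.269, 0.924, 0.271, 0.098], [0.963, -0.258, -0.077, 0.621], [-0.001, 0.282, -0.959, 0.373], [0.0, 0.0, 0.0, 1.0]]
```

View pics/top0.png

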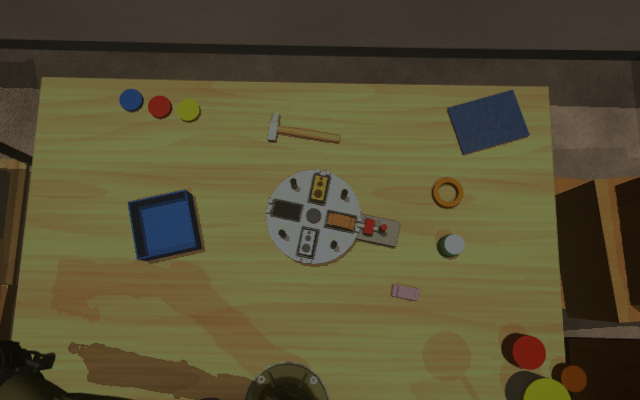

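View pics/side0.png

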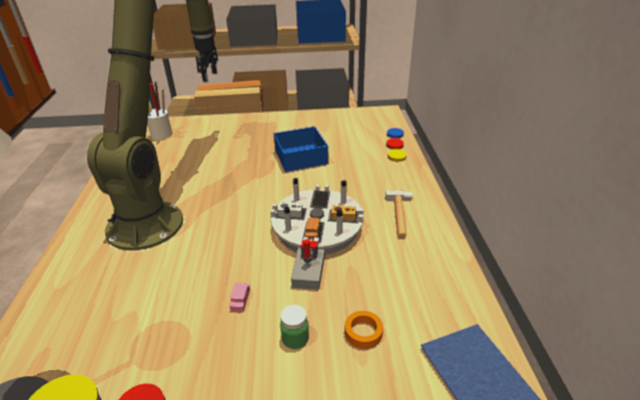

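Top view: the offcut is at (342,221), in front of the bolt with its red knob at (383,229). The pink lookalike is at (405,292). The brass die is at (320,188), the steel die at (308,242), the dial centre at (314,216) and the bin at (165,226). The side view agrees: offcut (313,229), knob (305,246), brass die (343,214), bin (301,148). I'll enlarge both crops to confirm.

Run:
```python
from h import *
a=load('top0')[0][160:275,255:410];b=load('side0')[0][170:295,260:375]
a=cv2.resize(a,None,fx=5,fy=5,interpolation=cv2.INTER_CUBIC);a=cv2.convertScaleAbs(a,alpha=1.6)
cv2.imwrite('pics/ctop.png',a)
b=cv2.resize(b,None,fx=4.8,fy=4.8,interpolation=cv2.INTER_CUBIC)
cv2.imwrite('pics/cside.png',b);print(a.shape,b.shape)
```

```text
(575, 775, 3) (600, 552, 3)
```

View pics/ctop.png

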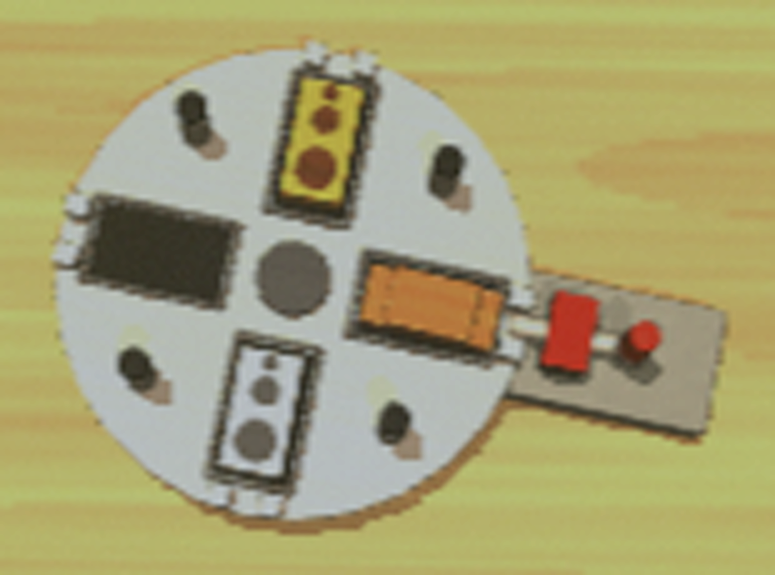

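View pics/cside.png

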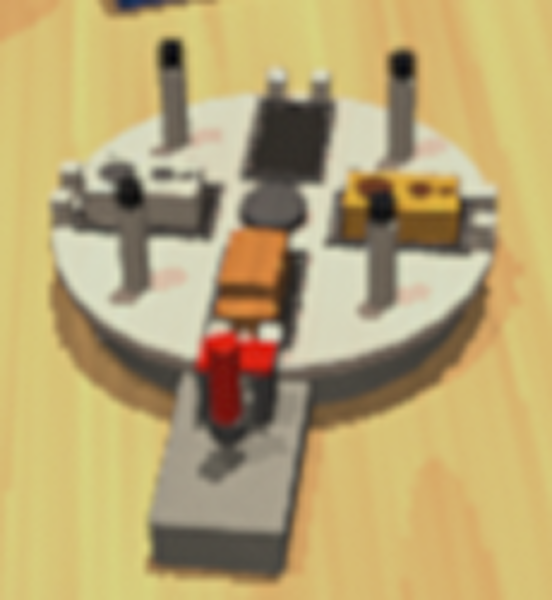

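The crops confirm it: the brown offcut with its raised middle sits at the nest facing the red knob, the brass die (three dark round marks) is on the robot's far (+x) side, and the steel die is opposite. Next I triangulate.

```bash
cat > m.py <<'E'
from h import *
T=lambda x,y:('top0',(x+.5)/5-.5+255,(y+.5)/5-.5+160)
S=lambda x,y:('side0',(x+.5)/4.8-.5+260,(y+.5)/4.8-.5+170)
D={'knob':((646,331),(222,340)),'pA':((192,100),(401,58)),'pB':((449,155),(381,200)),'pC':((130,360),(171,45)),'pD':((391,410),(128,185)),
'offmid':((430,306),(254,263)),'hub':((293,278),(272,200)),'brass':((321,140),(401,189)),'steel':((263,405),(148,180))}
if __name__=='__main__':
    R={}
    for k,(t,s) in D.items():
        p,e=tri(T(*t),S(*s)); R[k]=p; print(k,p.round(4),round(e,4),'depth top',pt(*T(*t)).round(4),'side',pt(*S(*s)).round(4))
    P=[atz(*T(*D[k][0]),.128) for k in('pA','pB','pC','pD')]
    print('pegs top@.128',np.round(P,4).tolist(),np.mean(P,0)); 
    P=[atz(*S(*D[k][1]),.128) for k in('pA','pB','pC','pD')]
    print('pegs side@.128',np.round(P,4).tolist(),np.mean(P,0)); 
    c=np.mean([R[k] for k in('pA','pB','pC','pD')],0);print('c',c)
    for k in R:
        d=R[k]-c;print(k,np.hypot(d[0],d[1]).round(4),np.degrees(np.arctan2(d[1],d[0])).round(1))
    img,dep=load('top0')[:2]
    hsv=cv2.cvtColor(img,cv2.COLOR_BGR2HSV);m=cv2.inRange(hsv,(95,120,30),(125,255,255));m[:, :100]=0;m[:,230:]=0
    n,l,st,ce=cv2.connectedComponentsWithStats(m);i=1+np.argmax(st[1:,4]);print('bin px',st[i],ce[i])
    for u,v in [(130,202),(187,192),(202,249),(138,261),(168,226)]:
        print(u,v,pt('top0',u,v),atz('top0',u,v,.08).round(3))
E
python3 m.py
```

```text
knob [ 0.5023 -0.2656  0.1252] 0.0035 depth top [ 0.5043 -0.2657  0.1235] side [ 0.5007 -0.2604  0.1204]
pA [ 0.6277 -0.01    0.1279] 0.0049 depth top [ 0.6297 -0.01    0.1304] side [ 0.6257 -0.0067  0.1251]
pB [ 0.5993 -0.155   0.1277] 0.004 depth top [ 0.6013 -0.155   0.1275] side [ 0.5974 -0.1542  0.1266]
pC [0.4819 0.0207 0.1271] 0.0015 depth top [0.4823 0.0205 0.1306] side [0.4812 0.0254 0.1239]
pD [ 0.4548 -0.1244  0.1265] 0.0054 depth top [ 0.4574 -0.1241  0.1273] side [ 0.4522 -0.1251  0.1266]
offmid [ 0.5226 -0.1473  0.0801] 0.0011 depth top [ 0.5213 -0.1471  0.0852] side [ 0.523  -0.1505  0.0828]
hub [ 0.5387 -0.0682  0.0657] 0.0005 depth top [ 0.5395 -0.0682  0.0618] side [ 0.5389 -0.0593  0.0588]
brass [ 0.6178 -0.0831  0.0796] 0.0007 depth top [ 0.6185 -0.0831  0.0778] side [ 0.6183 -0.076   0.0741]
steel [ 0.4629 -0.0525  0.0755] 0.0018 depth top [ 0.4634 -0.0525  0.0797] side [ 0.4621 -0.0536  0.0761]
pegs top@.128 [[0.6302, -0.0099, 0.128], [0.6012, -0.1549, 0.128], [0.4826, 0.0207, 0.128], [0.4573, -0.1241, 0.128]] [ 0.54284052 -0.06705518  0.128     ]
pegs side@.128 [[0.6252, -0.011, 0.128], [0.5972, -0.156, 0.128], [0.4812, 0.0191, 0.128], [0.4523, -0.1271, 0.128]] [ 0.53898378 -0.06875045  0.128     ]
c [ 0.54094154 -0.06717452  0.12726507]
knob 0.2021 -101.0
pA 0.1039 33.4
pB 0.1055 -56.4
pC 0.1059 123.9
pD 0.1034 -146.4
offmid 0.0822 -102.9
hub 0.0025 -155.0
brass 0.0785 -11.7
steel 0.0794 169.4
bin px [ 128  190   68   70 2766] [165.60375994 226.05748373]
130 202 [0.56562808 0.4580769  0.08320791] [0.566 0.459 0.08 ]
187 192 [0.60207486 0.30295713 0.05971379] [0.598 0.298 0.08 ]
202 249 [0.44036909 0.26259387 0.00197445] [0.435 0.246 0.08 ]
138 261 [0.40181062 0.45002925 0.00174809] [0.398 0.424 0.08 ]
168 226 [0.50704161 0.36657278 0.00806663] [0.499 0.346 0.08 ]
```

```bash
python3 -m jog '[[[0.25,-0.333,0.033],[0,0,-0.2],0.7],[[0.5,-0.667,0.033],[0,0,-0.375],0.7],[[0.5,-0.667,0.033],[0,0,-0.375],0.7],[[0.5,-0.667,0.033],[0,0,-0.375],0.7],[[0.5,-0.667,0.033],[0,0,-0.375],0.7],[[0.5,-0.667,0.033],[0,0,-0.375],0.7],[[0.5,-0.667,0.033],[0,0,-0.375],0.7],[[0.5,-0.667,0.033],[0,0,-0.375],0.7],[[0.5,-0.667,0.033],[0,0,-0.375],0.7],[[0.5,-0.667,0.033],[0,0,-0.375],0.7],[[0.5,-0.667,0.033],[0,0,-0.375],0.7],[[0.5,-0.667,0.033],[0,0,-0.375],0.7]]'; python3 -c "
from h import *
print(env.observe()['joint_positions'])"
```

```text
time_s: 1.3
tool_pos: [0.4688, 0.2005, 0.2508]
orientation: [-0.0, 0.506, 0.862, -0.0]
contact_force: [-0.6, 0.5, 0.1]
gripper_width: 0.06
grip_force: 0.0
[-0.51546178  0.30916671  0.08633577  1.76841833 -0.03005785  1.06602653
  0.09058238]
```

```bash
python3 -m jog '[[[0.092,-0.578,0],[0,0,-0.34],0.7],[[0.092,-0.578,0],[0,0,-0.34],0.7],[[0.092,-0.578,0],[0,0,-0.34],0.7],[[0.092,-0.578,0],[0,0,-0.34],0.7],[[0.092,-0.578,0],[0,0,-0.34],0.7],[[0.092,-0.578,0],[0,0,-0.34],0.7],[[0.092,-0.578,0],[0,0,-0.34],0.7],[[0.092,-0.578,0],[0,0,-0.34],0.7],[[0.092,-0.578,0],[0,0,-0.34],0.7],[[0.092,-0.578,0],[0,0,-0.34],0.7]]'; python3 -c "
from h import *
o=env.observe();print(o['joint_positions'])
snap('wrist','w0')
R=load('w0')[4];print(R.round(3))
"
```

```text
time_s: 2.3
tool_pos: [0.5238, -0.1422, 0.2507]
orientation: [-0.001, 0.773, 0.634, 0.0]
contact_force: [0.5, 0.8, -0.7]
gripper_width: 0.0598
grip_force: 0.0
[-0.02230758  0.37742148  0.35330771  1.69094014 -0.14518621  1.1001356
  0.1782114 ]
[[ 0.981 -0.187 -0.055  0.537]
 [-0.195 -0.942 -0.274 -0.072]
 [-0.     0.279 -0.96   0.394]
 [ 0.     0.     0.     1.   ]]
```

View pics/w0.png

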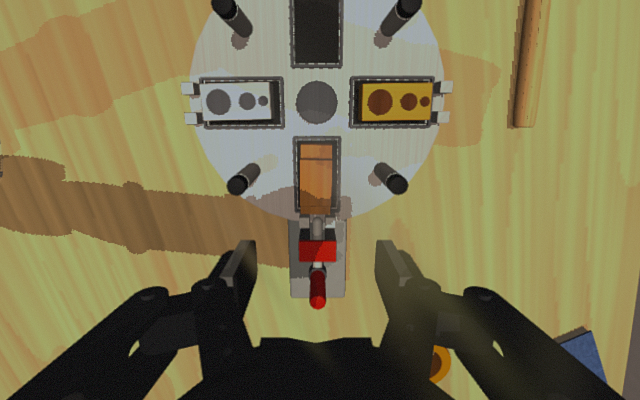

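Wrist view: the offcut is at (317,178) in its nest, aligned with it. The knob top is at about (318,302), the near peg tips at (238,187) and (398,186), and the hub at (317,102). Refining the measurements:

Run:
```python
from h import *
p=lambda u,v:print((u,v),pt('w0',u,v).round(4))
for q in [(317,182),(303,180),(332,180),(316,208),(318,303),(238,187),(398,186),(317,102),(340,180),(341,165),(296,165),(390,102),(235,101),(317,245)]:p(*q)
img,dep=load('w0')[:2]
for v in(170,185): 
    print(v,[ (u,round(float(pt('w0',u,v)[2]),3)) for u in range(286,350,2)])
hsv=cv2.cvtColor(img,cv2.COLOR_BGR2HSV)
print('tri knob',tri(('w0',318,304),('top0',383.9,225.8)))
print('off tri', tri(('w0',317.5,182),('top0',340.6,220.8)))
for q,z in [((318,304),.123),((238,187),.128),((398,186),.128)]: print(atz('w0',*q,z).round(4))
```

```text
(317, 182) [ 0.5239 -0.1444  0.0855]
(303, 180) [ 0.51   -0.1394  0.0855]
(332, 180) [ 0.54   -0.1532  0.052 ]
(316, 208) [ 0.5165 -0.1766  0.0724]
(318, 303) [ 0.5015 -0.2627  0.1234]
(238, 187) [ 0.4544 -0.125   0.1284]
(398, 186) [ 0.597  -0.1522  0.1286]
(317, 102) [ 0.5396 -0.0652  0.0625]
(340, 180) [ 0.549  -0.1543  0.0552]
(341, 165) [ 0.5534 -0.1382  0.0507]
(296, 165) [ 0.5027 -0.1282  0.0505]
(390, 102) [ 0.6111 -0.0796  0.0786]
(235, 101) [ 0.4594 -0.0485  0.0791]
(317, 245) [ 0.5096 -0.2171  0.0812]
170 [(286, 0.05), (288, 0.05), (290, 0.05), (292, 0.051), (294, 0.055), (296, 0.051), (298, 0.051), (300, 0.085), (302, 0.086), (304, 0.085), (306, 0.085), (308, 0.085), (310, 0.086), (312, 0.085), (314, 0.085), (316, 0.085), (318, 0.086), (320, 0.086), (322, 0.085), (324, 0.085), (326, 0.086), (328, 0.085), (330, 0.085), (332, 0.052), (334, 0.051), (336, 0.051), (338, 0.055), (340, 0.055), (342, 0.051), (344, 0.051), (346, 0.05), (348, 0.05)]
185 [(286, 0.05), (288, 0.05), (290, 0.05), (292, 0.05), (294, 0.055), (296, 0.053), (298, 0.05), (300, 0.085), (302, 0.085), (304, 0.086), (306, 0.086), (308, 0.085), (310, 0.086), (312, 0.086), (314, 0.085), (316, 0.086), (318, 0.085), (320, 0.085), (322, 0.085), (324, 0.086), (326, 0.085), (328, 0.085), (330, 0.085), (332, 0.051), (334, 0.051), (336, 0.051), (338, 0.055), (340, 0.055), (342, 0.05), (344, 0.05), (346, 0.051), (348, 0.05)]
tri knob (array([ 0.50274192, -0.26528924,  0.12269574]), np.float64(0.003526465759313373))
off tri (array([ 0.52358589, -0.14796323,  0.06974945]), np.float64(0.0005717744875794884))
[ 0.5012 -0.2642  0.123 ]
[ 0.4543 -0.125   0.128 ]
[ 0.5972 -0.1524  0.128 ]
```

```bash
python3 -m jog '[[[-0.002,0,-0.08],[0,0,0],0.7],[[-0.002,0,-0.16],[0,0,0],0.7],[[-0.002,0,-0.23],[0,0,0],0.7],[[-0.002,0,-0.28],[0,0,0],0.7],[[-0.002,0,-0.318],[0,0,0],0.7],[[-0.002,0,-0.318],[0,0,0],0.7],[[-0.002,0,-0.318],[0,0,0],0.7],[[-0.002,0,-0.318],[0,0,0],0.2],[[-0.002,0,-0.318],[0,0,0],0.2],[[-0.002,0,-0.318],[0,0,0],0.2],[[-0.002,0,-0.318],[0,0,0],0.2],[[-0.002,0,-0.318],[0,0,0],0.2]]'
```

```text
time_s: 3.55
tool_pos: [0.523, -0.145, 0.0618]
orientation: [0.001, 0.774, 0.633, 0.001]
contact_force: [-0.5, 1.1, 6.8]
gripper_width: 0.033
grip_force: 60.4
```

```bash
python3 -m jog '[[[0,0,0.05],[0,0,0],0.2],[[0,0,0.13],[0,0,0],0.2],[[0,0.03,0.2],[0,0,0],0.2],[[-0.038,0.85,0.23],[0,0,0],0.2],[[-0.038,0.85,0.23],[0,0,0],0.2],[[-0.038,0.85,0.23],[0,0,0],0.2],[[-0.038,0.85,0.23],[0,0,0],0.2],[[-0.038,0.85,0.23],[0,0,0],0.2],[[-0.038,0.85,0.23],[0,0,0],0.2],[[-0.038,0.85,0.23],[0,0,0],0.2],[[-0.038,0.85,0.23],[0,0,0],0.2],[[-0.038,0.85,0.23],[0,0,0],0.2],[[-0.038,0.85,0.23],[0,0,0],0.2],[[-0.038,0.85,0.23],[0,0,0],0.2],[[-0.038,0.85,0.23],[0,0,0],0.2],[[-0.038,0.85,0.23],[0,0,0],0.2]]'
```

```text
time_s: 5.15
tool_pos: [0.5, 0.363, 0.1986]
orientation: [0.001, 0.775, 0.632, -0.0]
contact_force: [0.2, -0.7, -0.1]
gripper_width: 0.0331
grip_force: 59.9
```

```bash
python3 -m jog '[[[0,0,-0.08],[0,0,0],0.2],[[0,0,-0.16],[0,0,0],0.2],[[0,0,-0.22],[0,0,0],0.2],[[0,0,-0.26],[0,0,0],0.2],[[0,0,-0.26],[0,0,0],0.2],[[0,0,-0.26],[0,0,0],0.7],[[0,0,-0.26],[0,0,0],0.7],[[0,0,-0.26],[0,0,0],0.7],[[0,0,-0.2],[0,0,0],0.7],[[0,0,-0.1],[0,0,0],0.7],[[0,0,0],[0,0,0],0.7],[[0,0,0],[0,0,0],0.7],[[0,0,0],[0,0,0],0.7]]'; python3 -c "
from h import *
snap('top','top1')
img,d,*_=load('top1');cv2.imwrite('pics/ctop1.png',cv2.resize(img[150:290,100:410],None,fx=2.5,fy=2.5))"
```

```text
time_s: 6.45
tool_pos: [0.5016, 0.3659, 0.2038]
orientation: [0.0, 0.774, 0.633, 0.005]
contact_force: [-0.7, -0.1, -0.2]
gripper_width: 0.0597
grip_force: 0.0
```

View pics/ctop1.png

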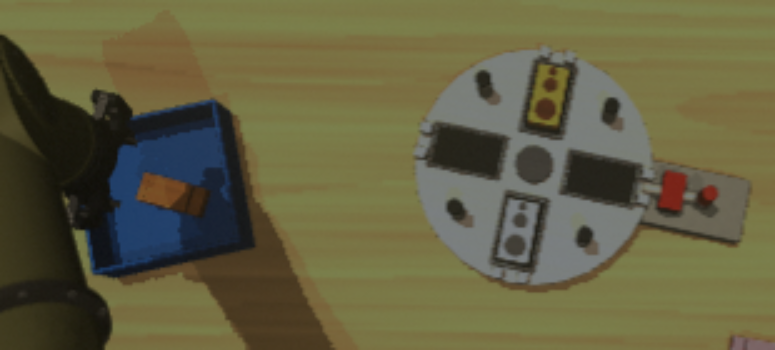

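The offcut lies flat in the bin at crop pixel (172,194), clear of the walls, and the work nest is empty. Next is the bolt knob.

```bash
python3 -m jog '[[[0,-1,0],[0,0,0],0.5],[[0,-1,0],[0,0,0],0.5],[[0,-1,0],[0,0,0],0.5],[[0,-1,0],[0,0,0],0.5],[[0,-1,0],[0,0,0],0.5],[[0,-1,0],[0,0,0],0.5],[[0,-1,0],[0,0,0],0.5],[[0,-1,0],[0,0,0],0.5],[[0,-1,0],[0,0,0],0.5],[[0,-1,0],[0,0,0],0.5],[[0,-1,0],[0,0,0],0.5],[[0,-1,0],[0,0,0],0.5],[[0,-1,0],[0,0,0],0.5],[[0,-1,0],[0,0,0],0.5],[[0,-1,0],[0,0,0],0.5],[[0,-1,0],[0,0,0],0.5]]'
```

```text
time_s: 8.1
tool_pos: [0.4998, -0.2332, 0.1979]
orientation: [-0.001, 0.773, 0.634, 0.0]
contact_force: [0.0, 0.4, 0.4]
gripper_width: 0.0427
grip_force: 0.0
```

```bash
python3 -m jog '[[[0.002,-0.047,0],[0,0,0],0.5],[[0.002,-0.047,0],[0,0,0],0.5],[[0.002,-0.047,-0.07],[0,0,0],0.5],[[0.002,-0.047,-0.13],[0,0,0],0.5],[[0.002,-0.047,-0.17],[0,0,0],0.5],[[0.002,-0.047,-0.17],[0,0,0],0.5],[[0.002,-0.047,-0.17],[0,0,0],0.0],[[0.002,-0.047,-0.17],[0,0,0],0.0],[[0.002,-0.047,-0.17],[0,0,0],0.0],[[0.002,-0.047,-0.17],[0,0,0],0.0],[[0.002,-0.047,-0.17],[0,0,0],0.0]]'
```

```text
time_s: 9.2
tool_pos: [0.5016, -0.2634, 0.0978]
orientation: [0.001, 0.774, 0.633, 0.001]
contact_force: [-1.3, 1.1, 7.8]
gripper_width: 0.0161
grip_force: 59.1
```

```bash
python3 -m jog '[[[-0.003,-0.012,0],[0,0,0],0],[[-0.005,-0.024,0],[0,0,0],0],[[-0.007,-0.035,0],[0,0,0],0],[[-0.009,-0.044,0],[0,0,0],0],[[-0.009,-0.044,0],[0,0,0],0],[[-0.009,-0.044,0],[0,0,0],0]]'
```

```text
time_s: 9.8
tool_pos: [0.4969, -0.2877, 0.0977]
orientation: [-0.0, 0.774, 0.634, 0.002]
contact_force: [0.1, 7.6, 9.2]
gripper_width: 0.0161
grip_force: 59.4
```

```bash
python3 -m jog '[[[-0.001,-0.005,0],[0,0,0],0],[[-0.001,-0.005,0],[0,0,0],0],[[-0.001,-0.005,0],[0,0,0],0]]'
```

```text
time_s: 10.1
tool_pos: [0.4969, -0.2878, 0.0977]
orientation: [-0.002, 0.773, 0.635, 0.003]
contact_force: [1.5, 14.9, 11.7]
gripper_width: 0.0159
grip_force: 59.8
```

```bash
python3 -m jog '[[[0,0.003,0],[0,0,0],0.4],[[0,0.003,0],[0,0,0],0.5],[[0,0.003,0],[0,0,0],0.5],[[0,0.003,0.07],[0,0,0],0.5],[[0,0.003,0.14],[0,0,0],0.5],[[-0.022,0.523,0.173],[0,0,0.374],0.5],[[-0.022,0.523,0.173],[0,0,0.374],0.5],[[-0.022,0.523,0.173],[0,0,0.374],0.5],[[-0.022,0.523,0.173],[0,0,0.374],0.5],[[-0.022,0.523,0.173],[0,0,0.374],0.5],[[-0.022,0.523,0.173],[0,0,0.374],0.5],[[-0.022,0.523,0.173],[0,0,0.374],0.5],[[-0.022,0.523,0.173],[0,0,0.374],0.5],[[-0.022,0.523,0.173],[0,0,0.374],0.5],[[-0.022,0.523,0.173],[0,0,0.374],0.5]]'; python3 -c "
from h import *
print(env.observe()['joint_positions']); snap('side','side1'); snap('wrist','w1')
img=load('side1')[0];b=cv2.resize(img[170:295,260:375],None,fx=4,fy=4,interpolation=cv2.INTER_CUBIC)
w=cv2.resize(load('w1')[0],None,fx=.5,fy=.5); c=np.zeros((500,780,3),np.uint8);c[:,:460]=b;c[:200,460:]=w;
cv2.imwrite('pics/c2.png',c)
c=load('w1')[0];print(load('w1')[4].round(3))"
```

```text
time_s: 11.6
tool_pos: [0.4817, 0.0188, 0.2]
orientation: [0.0, 0.475, 0.88, -0.001]
contact_force: [0.8, -0.7, 0.0]
gripper_width: 0.0426
grip_force: 0.0
[-0.19000894  0.31898508  0.13360726  1.91545268 -0.05152566  0.91063064
  0.54880267]
[[ 0.836  0.526  0.155  0.441]
 [ 0.549 -0.802 -0.236  0.079]
 [ 0.     0.282 -0.959  0.343]
 [ 0.     0.     0.     1.   ]]
```

View pics/c2.png

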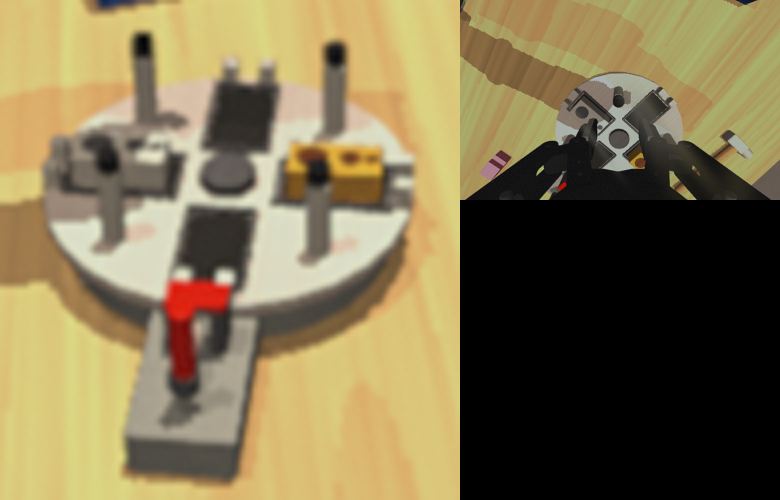

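The bolt is out: the knob now stands clear of its guide at crop pixel (182,330). The gripper is over the peg at the base's +y/-x corner, so I descend to straddle it.

```bash
python3 -m jog '[[[0,0,-0.07],[0,0,0],0.5],[[0,0,-0.13],[0,0,0],0.5],[[0,0,-0.17],[0,0,0],0.5],[[0,0,-0.17],[0,0,0],0.5],[[0,0,-0.17],[0,0,0],0.28],[[0,0,-0.17],[0,0,0],0.28],[[0,0,-0.17],[0,0,0],0.28]]'
python3 - <<'E'
import numpy as np
C=np.array([.5402,-.0675]);a0=123.6
p0=C+.105*np.array([np.cos(np.radians(a0)),np.sin(np.radians(a0))])
for k in range(0,91,6):
    a=np.radians(a0-k);d=(C+.105*np.array([np.cos(a),np.sin(a)])-p0)/.6
    print(k,d.round(3),round(-k/120,3))
E
```

```text
time_s: 12.4
tool_pos: [0.4826, 0.0209, 0.0994]
orientation: [0.001, 0.474, 0.881, 0.001]
contact_force: [0.0, -0.6, -0.1]
gripper_width: 0.0237
grip_force: 0.0
0 [0. 0.] 0.0
6 [0.016 0.009] -0.05
12 [0.032 0.017] -0.1
18 [0.05  0.023] -0.15
24 [0.068 0.027] -0.2
30 [0.086 0.029] -0.25
36 [0.104 0.029] -0.3
42 [0.122 0.027] -0.35
48 [0.14  0.024] -0.4
54 [0.158 0.018] -0.45
60 [0.175 0.011] -0.5
66 [0.191 0.002] -0.55
72 [ 0.206 -0.009] -0.6
78 [ 0.219 -0.021] -0.65
84 [ 0.232 -0.034] -0.7
90 [ 0.243 -0.049] -0.75
```

```bash
python3 -m jog '[[[0.008,0.005,0],[0,0,-0.025],0.28],[[0.016,0.009,0],[0,0,-0.05],0.28],[[0.024,0.013,0],[0,0,-0.075],0.28],[[0.032,0.017,0],[0,0,-0.1],0.28],[[0.041,0.02,0],[0,0,-0.125],0.28],[[0.05,0.023,0],[0,0,-0.15],0.28]]'
```

```text
time_s: 13.0
tool_pos: [0.5103, 0.0339, 0.099]
orientation: [-0.001, 0.607, 0.795, -0.001]
contact_force: [-4.8, -3.5, 3.5]
gripper_width: 0.0237
grip_force: 2.7
```

```bash
python3 -m jog '[[[0.018,0.004,0],[0,0,-0.05],0.28],[[0.036,0.006,0],[0,0,-0.1],0.28],[[0.054,0.006,0],[0,0,-0.15],0.28],[[0.072,0.004,0],[0,0,-0.2],0.28],[[0.09,0.001,0],[0,0,-0.25],0.28],[[0.108,-0.005,0],[0,0,-0.3],0.28],[[0.125,-0.012,0],[0,0,-0.35],0.28],[[0.141,-0.021,0],[0,0,-0.4],0.28],[[0.156,-0.032,0],[0,0,-0.45],0.28],[[0.169,-0.044,0],[0,0,-0.5],0.28],[[0.182,-0.057,0],[0,0,-0.55],0.28],[[0.193,-0.072,0],[0,0,-0.6],0.28],[[0.193,-0.072,0],[0,0,-0.6],0.28],[[0.193,-0.072,0],[0,0,-0.6],0.28],[[0.193,-0.072,0],[0,0,-0.6],0.28]]'
```

```text
time_s: 14.5
tool_pos: [0.6274, -0.0076, 0.0985]
orientation: [-0.0, 0.957, 0.289, 0.0]
contact_force: [-0.2, 0.4, 0.1]
gripper_width: 0.0239
grip_force: 0.0
```

```bash
python3 -m jog '[[[0,0,0],[0,0,0],0.5],[[0,0,0],[0,0,0],0.5],[[0,0,0.07],[0,0,0],0.5],[[0,0,0.14],[0,0,0],0.5],[[-0.219,-0.468,0.167],[0,0,0.376],0.5],[[-0.219,-0.468,0.167],[0,0,0.376],0.5],[[-0.219,-0.468,0.167],[0,0,0.376],0.5],[[-0.219,-0.468,0.167],[0,0,0.376],0.5],[[-0.219,-0.468,0.167],[0,0,0.376],0.5],[[-0.219,-0.468,0.167],[0,0,0.376],0.5],[[-0.219,-0.468,0.167],[0,0,0.376],0.5],[[-0.219,-0.468,0.167],[0,0,0.376],0.5],[[-0.219,-0.468,0.167],[0,0,0.376],0.5],[[-0.219,-0.468,0.167],[0,0,0.376],0.5]]'; python3 -c "
from h import *
snap('wrist','w2');snap('top','top2')"
```

```text
time_s: 15.9
tool_pos: [0.4973, -0.2868, 0.1979]
orientation: [-0.0, 0.773, 0.634, 0.0]
contact_force: [0.7, 0.1, -0.5]
gripper_width: 0.0427
grip_force: 0.0
```

View pics/w2.png

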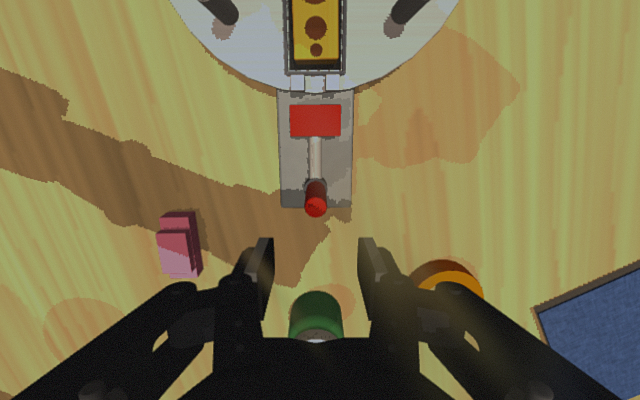

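The brass die (its marks at (316,28) and (316,49)) is now at the work station, with its lugs lined up with the bolt. The knob top is at (316,206). I'll check its position before gripping.

```bash
python3 - <<'E'
from h import *
print(pt('w2',316,206),atz('w2',316,207,.123))
E
python3 -m jog '[[[0,0,-0.07],[0,0,0],0.5],[[0,0,-0.13],[0,0,0],0.5],[[0,0,-0.165],[0,0,0],0.5],[[0,0,-0.165],[0,0,0],0.5],[[0,0,-0.165],[0,0,0],0],[[0,0,-0.165],[0,0,0],0],[[0,0,-0.165],[0,0,0],0],[[0,0,-0.165],[0,0,0],0],[[0,0,-0.165],[0,0,0],0]]'
```

```text
[ 0.49682216 -0.28606866  0.12310109] [ 0.496661   -0.28688331  0.123     ]
time_s: 16.9
tool_pos: [0.4966, -0.2892, 0.1007]
orientation: [0.001, 0.774, 0.633, 0.001]
contact_force: [-1.4, 2.3, 6.8]
gripper_width: 0.0157
grip_force: 59.1
```

```bash
python3 -m jog '[[[0.003,0.012,0],[0,0,0],0],[[0.005,0.024,0],[0,0,0],0],[[0.007,0.035,0],[0,0,0],0],[[0.009,0.046,0],[0,0,0],0],[[0.009,0.046,0],[0,0,0],0],[[0.009,0.046,0],[0,0,0],0]]'; python3 -m jog '[[[0.001,0.004,0],[0,0,0],0],[[0.001,0.004,0],[0,0,0],0],[[0.001,0.004,0],[0,0,0],0]]'
```

```text
time_s: 17.5
tool_pos: [0.5016, -0.2636, 0.1007]
orientation: [0.002, 0.774, 0.633, -0.0]
contact_force: [-3.0, -3.7, 6.3]
gripper_width: 0.0158
grip_force: 59.2
time_s: 17.8
tool_pos: [0.5016, -0.2636, 0.1008]
orientation: [0.003, 0.775, 0.632, -0.001]
contact_force: [-3.5, -9.0, 4.7]
gripper_width: 0.0159
grip_force: 58.9
```

At the home stop: the force rises with no further motion, and the TCP matches the first grip (0.5016, -0.2634). I'll release, retreat and check.

```bash
python3 -m jog '[[[0,0,0],[0,0,0],0.5],[[0,0,0],[0,0,0],0.5],[[0,0,0],[0,0,0],0.5],[[0,0,0.07],[0,0,0],0.5],[[0,0,0.14],[0,0,0],0.5],[[0,0,0.2],[0,0,0],0.5],[[0,0,0.25],[0,0,0],0.5],[[0,0,0.25],[0,0,0],0.5],[[-0.1,0,0.25],[0,0,0],0.5],[[-0.15,0,0.25],[0,0,0],0.5],[[-0.15,0,0.25],[0,0,0],0.5],[[-0.15,0,0.25],[0,0,0],0.5]]'; python3 -c "
from h import *
snap('side','s3');snap('top','top3')
b=load('s3')[0][120:360,250:400];a=load('top3')[0][150:290,115:410]
c=np.zeros((600,790,3),np.uint8);c[:600,:375]=cv2.resize(b,(375,600));a=cv2.resize(a,(413,196));c[:196,376:789]=a
z=cv2.resize(load('top3')[0][165:260,260:410],(413,262));c[200:462,376:789]=z
cv2.imwrite('pics/c3.png',c)"
```

```text
time_s: 19.0
tool_pos: [0.4118, -0.2587, 0.2493]
orientation: [-0.0, 0.774, 0.633, 0.001]
contact_force: [0.0, 0.3, 0.4]
gripper_width: 0.0424
grip_force: 0.0
```

View pics/c3.png

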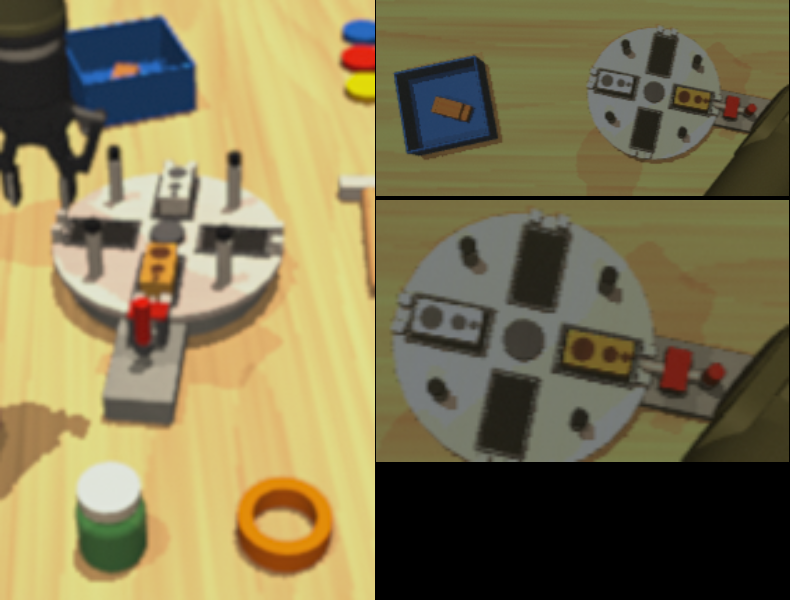

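The brass die is at the station (602,354), the bolt is home with the knob at (713,373), the offcut is in the bin at (452,108), and the jar and tape are undisturbed.

```bash
python3 -c "
from bench import env
print(env.job_done())"
```

```text
the job is handed in; nothing more can be done
None
```

I handed the job in at about 19 s of the 72 s limit (no verdict came back): the offcut is in the scrap bin, the table is turned one position clockwise with the brass die at the work station, and the bolt is pushed fully home.

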